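Charge the paint tin with mixing balls and pack the tinting kit

ROBOT

A 7-joint arm with a two-finger parallel gripper is mounted at the origin on the work surface. World frame = base frame: x ahead of the robot, y to its left, z up, the work surface at z = 0. Lengths are in m, angles in rad, forces in N, time in s.
With the tool pointing down it reaches from about 0.425 to 0.925 m from the base axis. Payload 6.8 kg.
Tool frame: the origin (TCP) lies on the front face of the gripper's body, between the roots of the fingers; the fingertips stand 73 mm ahead of it and the grasp point (between the pads) lies 54 mm ahead of it (env.nose_length is the distance from the TCP to the fingertips, in m); z points along the fingers, y is the direction in which the jaws open and shut (so a half turn about z gives the same grasp; the last joint's range is limited). The gripper opens to 85 mm and grips with 20 to 120 N. Pads are 22 mm wide; open, the fingers measure 114 mm over their backs; the gripper's body (76 mm by 85 mm) begins 54 mm behind the grasp point. The pads swing forward as they close: fully open they stand 13 mm farther back than shut.
Start: joints at [1.232, 0.477, 0.022, 1.555, -0.011, 1.109, -0.083], TCP at [0.154, -0.657, 0.304] pointing down, gripper open.
Joint ranges: [-2.96, 2.96], [-0.34, 2.1], [-1.41, 1.46], [0.24, 2.44], [-1.37, 4.51], [0.17, 1.92], [-2.96, 2.96]. Speed limits (rad/s): [2.39, 2.39, 3.14, 3.14, 3.14, 3.14, 3.14].

INTERFACE

Orientations are given as a unit quaternion [w, x, y, z].
In Python, from cell import env, kin, camera, calibration, job gives the robot as it stands. The module is installed in compiled form; this text tells all that it offers. Calls block until the motion is done:
- env.reach(position, orientation): joint-space move of the TCP to a pose.
- env.movel(position, velocity=0.15, rot=None, stop_force=None): straight line of the TCP; rot=None keeps the orientation; velocity is the mean speed in m/s. With stop_force (N) it stops when the force on the tool has changed by that much, and returns True; else False.
- env.goto_joints(angles): joint-space move.
- env.grip(opening, f_grip=None): finger opening in m; f_grip is the grip in N (None keeps the last); returns when the fingers have stopped.
- env.dwell(seconds).
- kin.inverse_kinematics(position, orientation): joint angles nearest the present ones, or None.
- env.get_state(): the state.
- camera(name): name is "side" or "top"; returns (picture, depth): 480x640x3 uint8, blue, green, red; 480x640 float32, m along the optical axis (not along the pixel's ray), 0 where there is no reading.
- calibration(name): a dict with "fx", "fy", "cx", "cy" (pixels), "rvec" (rotation vector, rad) and "tvec" (3), from world to camera coordinates, as OpenCV has them. Camera axes: x right, y down, z forward; pixel columns grow to the right and rows downward; lengths in m; the calibration is good to about 2 mm. A picture is of the moment at which its call begins. calibration takes no time and is no camera call.
A pose or a line that the arm cannot do raises env.PlanningError and nothing moves.
- job.job_done(): hands the job in, once; it reports no verdict.
The state is a dict: "time": time; "qpos": joint angles; "joint_velocities": joint speeds; "joint_torque": joint torques, N m; "tcp_pos": TCP position; "orientation": TCP orientation; "force": force on the tool from outside, world axes, zero at the start; "torque": the same for the moment, N m; "opening": finger opening in m.
Only numpy, scipy, OpenCV 4.12 (cv2) and the standard library are available. Lean on these libraries where they do the work, as an engineer would, in place of code of your own. Each camera call takes 0.05 s, during which the arm holds its last target.

TASK

Pour all the brass-coloured mixing balls from the metal cup into the open paint tin that is clamped on the blue plate. Then press the emptied cup, upright, fully home into the round cutout of the foam-lined case, and press every colourant cartridge on the bench, cap up, fully home into a rectangular cutout (any one; the cartridges may go in at any time). Leave the loose lid, roll of tape, blue pot and brush where they are.

Things in the scene. Friction and masses are not known exactly. Their poses are not given: they have to be found in the camera images.
- case: Blue case lying open, fixed to the bench, 178 x 238 x 34 mm; the dark foam filling it is level with its top, 34 mm above the bench. Its cover lies flat (15 mm high) on its +x side. Origin: centre of its underside; x towards the cover, y along the long side, z up. Five cutouts with orange bottoms, 24 mm deep, floors 10 mm above the bench. Items are held by springy lips (see the cutouts).
- slot0 (a point): Centre of the floor of rectangular cutout 0, 54 mm along the case's x by 40 mm along its y, 24 mm deep; at x -41, y -78 mm in the case. Axes as the case's. Two springy grey foam lips on its -x and +x walls, sloping at the top, leave 3 mm less than a cartridge's length: one merely set in stays 5 to 15 mm too high and must be pushed down with about 8 to 18 N; then it is gripped and stays.
- slot1 (a point): Centre of the floor of rectangular cutout 1, 54 mm along the case's x by 40 mm along its y, 24 mm deep; at x 41, y -78 mm in the case. Axes as the case's. Two springy grey foam lips on its -x and +x walls, sloping at the top, leave 3 mm less than a cartridge's length: one merely set in stays 5 to 15 mm too high and must be pushed down with about 8 to 18 N; then it is gripped and stays.
- slot2 (a point): Centre of the floor of rectangular cutout 2, 54 mm along the case's x by 40 mm along its y, 24 mm deep; at x -41, y -14 mm in the case. Axes as the case's. Two springy grey foam lips on its -x and +x walls, sloping at the top, leave 3 mm less than a cartridge's length: one merely set in stays 5 to 15 mm too high and must be pushed down with about 8 to 18 N; then it is gripped and stays.
- slot3 (a point): Centre of the floor of rectangular cutout 3, 54 mm along the case's x by 40 mm along its y, 24 mm deep; at x 41, y -14 mm in the case. Axes as the case's. Two springy grey foam lips on its -x and +x walls, sloping at the top, leave 3 mm less than a cartridge's length: one merely set in stays 5 to 15 mm too high and must be pushed down with about 8 to 18 N; then it is gripped and stays.
- cup_slot (a point): Centre of the floor of the round cutout for the cup, 57 mm across, 24 mm deep; at x 0, y 66 mm in the case. Lips on its -x and +x walls as in the others, 3 mm too tight for the cup: push with about 8 to 18 N.
- cup_mid (a point): Centre, half-way up, of the cup: a plain straight-sided steel cup, 52 mm outside diameter, 56 mm high, wall 2 mm, floor 3 mm, about 90 g, z out of its mouth. It starts upright with the balls in it; seated, this point is 28 mm above the cutout floor and 32 mm of the cup stand above the foam.
- ball0_center (a point): Centre of mixing ball 0, a brass-coloured metal ball 16 mm across, 17 g, starting in the cup. Three to five balls are present.
- ball1_center (a point): Centre of mixing ball 1, a brass-coloured metal ball 16 mm across, 17 g, starting in the cup. Three to five balls are present.
- ball2_center (a point): Centre of mixing ball 2, a brass-coloured metal ball 16 mm across, 17 g, starting in the cup. Three to five balls are present.
- ball3_center (a point): Centre of mixing ball 3, a brass-coloured metal ball 16 mm across, 17 g, starting in the cup. Three to five balls are present.
- ball4_center (a point): Centre of mixing ball 4, a brass-coloured metal ball 16 mm across, 17 g, starting in the cup. Three to five balls are present.
- tin_floor (a point): Centre of the inner floor of the open, empty paint tin, 15 mm above the bench. The tin stands fixed on a blue 110 mm square clamping plate 12 mm thick with a low post (42 mm high) at each corner.
- tin_mouth (a point): Centre of the tin's open mouth, 102 mm above the bench; the tin is 92 mm outside diameter, 86 mm inside.
- cart0_mid (a point): Centre, half-way up, of the colourant cartridge with the red cap and band: a white block 50 mm along its x, 36 mm along its y and 46 mm high, with a round cap 24 mm across and 8 mm high on top (54 mm in all), about 140 g, z up. It fits a rectangular cutout with its x along the case's x, either way round; seated, this point is 27 mm above the cutout floor. Three or four cartridges are present.
- cart1_mid (a point): Centre, half-way up, of the colourant cartridge with the yellow cap and band: a white block 50 mm along its x, 36 mm along its y and 46 mm high, with a round cap 24 mm across and 8 mm high on top (54 mm in all), about 140 g, z up. It fits a rectangular cutout with its x along the case's x, either way round; seated, this point is 27 mm above the cutout floor. Three or four cartridges are present.
- cart2_mid (a point): Centre, half-way up, of the colourant cartridge with the green cap and band: a white block 50 mm along its x, 36 mm along its y and 46 mm high, with a round cap 24 mm across and 8 mm high on top (54 mm in all), about 140 g, z up. It fits a rectangular cutout with its x along the case's x, either way round; seated, this point is 27 mm above the cutout floor. Three or four cartridges are present.
- cart3_mid (a point): Centre, half-way up, of the colourant cartridge with the orange cap and band: a white block 50 mm along its x, 36 mm along its y and 46 mm high, with a round cap 24 mm across and 8 mm high on top (54 mm in all), about 140 g, z up. It fits a rectangular cutout with its x along the case's x, either way round; seated, this point is 27 mm above the cutout floor. Three or four cartridges are present.
- lid: Bystander: loose flat round metal lid, 60 mm across, 7 mm high. Origin: centre of its underside.
- tape: Bystander: yellow roll of tape lying flat, 72 mm across, 24 mm high. Origin: centre of its underside.
- pot: Bystander: small blue pot with a black cap, 42 mm across, 50 mm high. Origin: centre of its underside.
- brush: Bystander: paint brush lying near the front right. Origin: under its middle.
Not all that is in view belongs to the job. What is shaped like the part that bears cart1_mid but turquoise is not meant.

How it is judged:
On the way, in this order (a step that is already met when the one before it is completed fails the run):
1. all the mixing balls are in the tin (horizontal distance between each of ball0_center, ball1_center, ball2_center, ball3_center, ball4_center and tin_floor below 0.045 m and z of each of ball0_center, ball1_center, ball2_center, ball3_center, ball4_center in the frame of tin_floor below 0.075 m), for 0.3 s.
2. the emptied cup is pressed home in the round cutout (horizontal distance between cup_mid and cup_slot below 0.005 m and z of cup_mid in the frame of cup_slot below 0.032 m and angle between cup_mid's own z axis and vertical below 0.12 rad), for 0.2 s.
At the end, for the whole second after the job is handed in: Every ball lies in the tin below its rim; the cup is upright in the round cutout and every cartridge stands cap up in a rectangular cutout, each within 5 mm of the cutout's axis, 4 mm of its floor and 0.12 rad of vertical; all at rest (all of step 1 and all of step 2 and ((horizontal distance between cart0_mid and slot0 below 0.005 m and z of cart0_mid in the frame of slot0 below 0.031 m) or (horizontal distance between cart0_mid and slot1 below 0.005 m and z of cart0_mid in the frame of slot1 below 0.031 m) or (horizontal distance between cart0_mid and slot2 below 0.005 m and z of cart0_mid in the frame of slot2 below 0.031 m) or (horizontal distance between cart0_mid and slot3 below 0.005 m and z of cart0_mid in the frame of slot3 below 0.031 m)) and angle between each of cart0_mid, cart1_mid, cart2_mid, cart3_mid's own z axis and vertical below 0.12 rad and ((horizontal distance between cart1_mid and slot0 below 0.005 m and z of cart1_mid in the frame of slot0 below 0.031 m) or (horizontal distance between cart1_mid and slot1 below 0.005 m and z of cart1_mid in the frame of slot1 below 0.031 m) or (horizontal distance between cart1_mid and slot2 below 0.005 m and z of cart1_mid in the frame of slot2 below 0.031 m) or (horizontal distance between cart1_mid and slot3 below 0.005 m and z of cart1_mid in the frame of slot3 below 0.031 m)) and ((horizontal distance between cart2_mid and slot0 below 0.005 m and z of cart2_mid in the frame of slot0 below 0.031 m) or (horizontal distance between cart2_mid and slot1 below 0.005 m and z of cart2_mid in the frame of slot1 below 0.031 m) or (horizontal distance between cart2_mid and slot2 below 0.005 m and z of cart2_mid in the frame of slot2 below 0.031 m) or (horizontal distance between cart2_mid and slot3 below 0.005 m and z of cart2_mid in the frame of slot3 below 0.031 m)) and ((horizontal distance between cart3_mid and slot0 below 0.005 m and z of cart3_mid in the frame of slot0 below 0.031 m) or (horizontal distance between cart3_mid and slot1 below 0.005 m and z of cart3_mid in the frame of slot1 below 0.031 m) or (horizontal distance between cart3_mid and slot2 below 0.005 m and z of cart3_mid in the frame of slot2 below 0.031 m) or (horizontal distance between cart3_mid and slot3 below 0.005 m and z of cart3_mid in the frame of slot3 below 0.031 m)) and linear speed of each of cart0, cart1, cart2, cart3, cup below 0.02 m/s); the robot touches nothing.
It fails at once if the lid is pushed more than 5 cm from its place (distance of lid from where it was at the start of the episode above 0.05 m).
It fails at once if the tape is pushed more than 5 cm from its place (distance of tape from where it was at the start of the episode above 0.05 m).
It fails at once if the pot is pushed more than 5 cm from its place (distance of pot from where it was at the start of the episode above 0.05 m).
It fails at once if the brush is pushed more than 5 cm from its place (distance of brush from where it was at the start of the episode above 0.05 m).
Of ball0, ball1, ball2, ball3, ball4 only 3 to 5 are there at a start; the rules pass over those that are not, and their reading is None.
Of cart0, cart1, cart2, cart3 only 3 to 4 are there at a start; the rules pass over those that are not, and their reading is None.
At some moment in a run one of cart0, cart1, cart2, cart3 may be knocked a few centimetres aside while the robot is not near it.
It also fails if it takes over 200 s, if anything falls off the work surface, if the arm or the gripper's body presses on something with over 40 N, if the wrist force passes 120 N, or if a joint passes its speed limit or range.

## Working session

There is one attempt and no reset: what is moved stays moved. The work goes in short steps, each a Python script; the robot and the scene stay as the last script left them, time stands still between calls to the robot, and variables do not carry over. Pictures are saved under pics/ and viewed, and the job is handed in when it is done.

```bash
mkdir -p pics; ls; python3 - <<'E'
from cell import env,camera,calibration
import cv2,numpy as np
for n in("top","side"):
    p,d=camera(n);cv2.imwrite(f"pics/{n}0.png",p);np.save(f"pics/{n}0.npy",d)
    print(n,calibration(n),d[d>0].min(),d.max())
print(env.get_state())
E
```

```text
pics
top {'fx': 473.21064569537435, 'fy': 473.21064569537435, 'cx': 326.50832726235285, 'cy': 241.99499081612242, 'rvec': array([ 2.17312173, -2.22516855,  0.06808853]), 'tvec': array([-0.00787985,  0.50662468,  1.0545287 ])} 0.82109356 1.9068679
side {'fx': 469.35283548183344, 'fy': 469.35283548183344, 'cx': 322.49630245073047, 'cy': 242.9381064426984, 'rvec': array([ 1.01287741, -2.49473709,  0.967313  ]), 'tvec': array([0.34721016, 0.34685787, 0.80893695])} 0.50436735 3.372007
{'time': 0.1, 'qpos': array([ 1.23191651,  0.47768348,  0.02235606,  1.55634   , -0.01151823,
        1.10928219, -0.08312633]), 'joint_velocities': array([ 0.00097279, -0.00131668, -0.00018011, -0.00168607,  0.00016159,
       -0.00047487,  0.00118235]), 'joint_torque': array([ 4.71476160e-03, -5.97751737e+01,  1.61331061e+00, -2.81949413e+01,
        1.27256734e-02,  5.01610280e-03,  3.10585392e-06]), 'tcp_pos': array([ 0.1542992 , -0.6567106 ,  0.30305118]), 'orientation': array([-7.79517324e-04,  9.93351165e-01,  1.15120956e-01, -1.42482509e-04]), 'force': array([-0.14889569, -0.43867435, -0.86531779]), 'torque': array([-0.01891699, -0.00173627, -0.02083653]), 'opening': 0.0854939260178921}
```

View pics/top0.png

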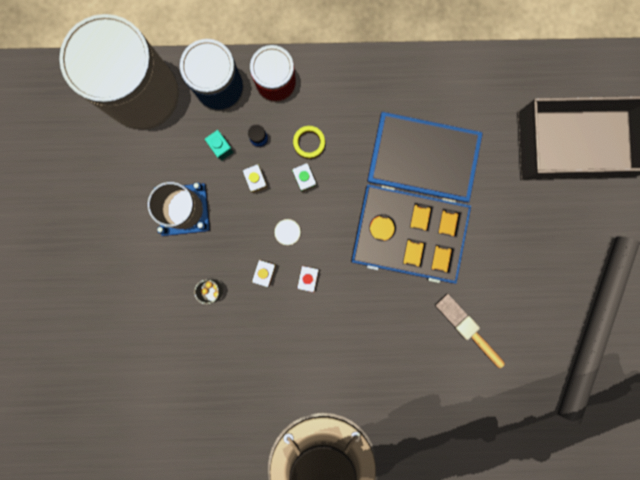

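View pics/side0.png

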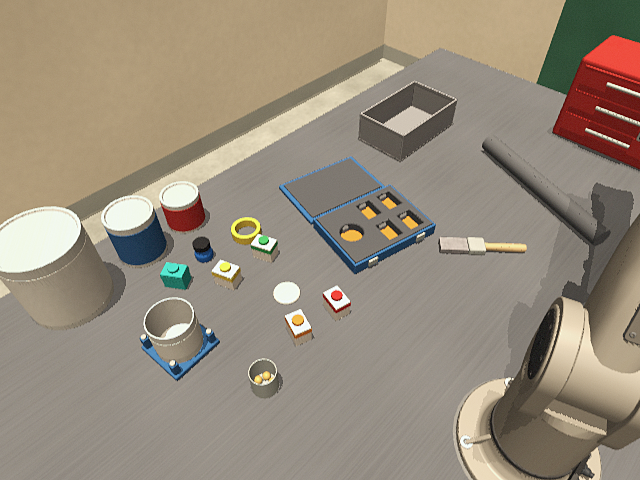

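The top view shows five block shapes: yellow (255,178), green (304,177), orange (264,273), red (308,279) and turquoise (217,143). The first four match the described cap colours; turquoise is the excluded look-alike. The cup is at (207,291), the tin at (175,207) and the case at about (415,235). Next I'll check enlarged crops and measure.

```bash
cat > h.py <<'E'
import cv2,numpy as np
from cell import env,kin,camera,calibration,job
def cal(n):
    c=calibration(n);K=np.array([[c['fx'],0,c['cx']],[0,c['fy'],c['cy']],[0,0,1.]])
    R=cv2.Rodrigues(c['rvec'])[0];return K,R,np.array(c['tvec']).ravel()
def ray(n,uv,z):
    K,R,t=cal(n);d=R.T@np.linalg.inv(K)@np.array([uv[0],uv[1],1.]);o=-R.T@t
    return o+d*(z-o[2])/d[2]
def proj(n,P):
    K,R,t=cal(n);q=K@(R@np.asarray(P,float)+t);return q[:2]/q[2]
E
python3 - <<'E'
from h import *
p=cv2.imread('pics/top0.png');s=cv2.imread('pics/side0.png')
for n in('top','side'):
    K,R,t=cal(n);print(n,'cam at',-R.T@t, proj(n,[0,0,0]),proj(n,[.5,0,0]),proj(n,[.5,.3,0]),proj(n,[.154,-.657,.304]))
a=cv2.resize(p[120:320,140:340],(600,600),interpolation=cv2.INTER_CUBIC);cv2.imwrite('pics/ctop.png',a)
a=cv2.resize(s[200:400,130:380],(750,600),interpolation=cv2.INTER_CUBIC);cv2.imwrite('pics/cside.png',a)
a=cv2.resize(p[100:300,340:490],(450,600),interpolation=cv2.INTER_CUBIC);cv2.imwrite('pics/ccase.png',a)
E
```

```text
top cam at [ 0.4503059  -0.00923906  1.07976881] [322.97231362 469.33843934] [317.82745804 245.25934243] [186.1251976  248.35083202] [726.96803764 440.7180263 ]
side cam at [0.04058232 0.44717521 0.83284553] [523.95090773 444.18830873] [317.85667508 283.73177861] [208.12690927 372.89178924] [657.14300161 105.19822732]
```

View pics/ctop.png

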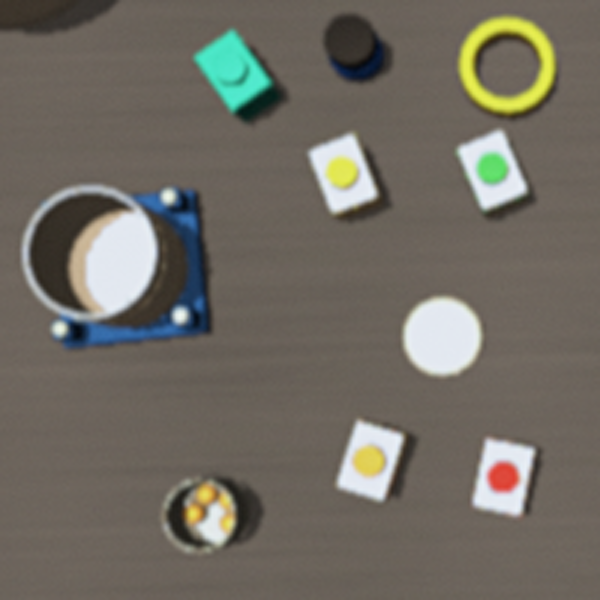

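View pics/cside.png

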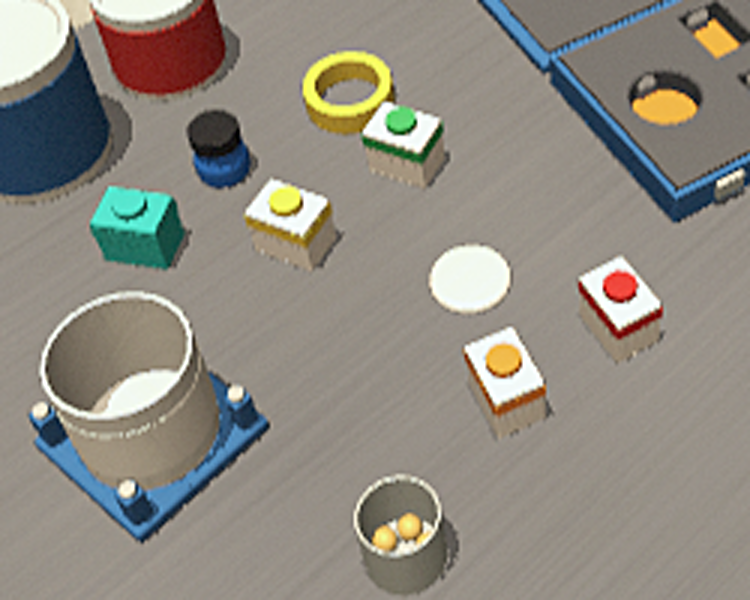

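View pics/ccase.png

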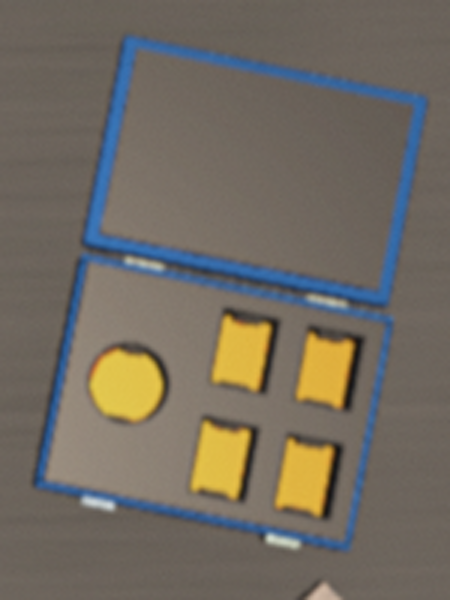

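All candidates are confirmed: four white cartridges (yellow, green, orange, red), with the plain turquoise block excluded. Now measurement.

```bash
cat > meas.py <<'E'
from h import *
def mask(p,lo,hi):
    return cv2.inRange(cv2.cvtColor(p,cv2.COLOR_BGR2HSV),lo,hi)
HUE={'red':None,'yellow':(26,34),'green':(45,75),'orange':(10,25)}
def carts(n='top',p=None,roi=None):
    """white block tops at z=.046 -> centre, yaw of long side"""
    if p is None:p=camera(n)[0]
    q=cv2.resize(p,None,fx=4,fy=4,interpolation=cv2.INTER_CUBIC)
    w=mask(q,(0,0,190),(180,60,255)); out=[]
    hs=cv2.cvtColor(q,cv2.COLOR_BGR2HSV)
    for c in cv2.findContours(w,cv2.RETR_EXTERNAL,cv2.CHAIN_APPROX_NONE)[0]:
        A=cv2.contourArea(c)/16
        if not 150<A<900: continue
        (cx,cy),_,_=cv2.minAreaRect(c)
        hull=cv2.convexHull(c)
        P=np.array([ray(n,((u+.5)/4-.5,(v+.5)/4-.5),.046)[:2] for u,v in hull[:,0,:]])
        r=cv2.minAreaRect((P*1000).astype(np.float32)); (x,y),(a,b),ang=r
        if a<b: a,b,ang=b,a,ang+90
        m=np.zeros(w.shape,np.uint8);cv2.drawContours(m,[c],-1,255,-1)
        sat=(hs[...,1]>110)&(m>0)
        hue=float(np.median(hs[...,0][sat])) if sat.sum()>100 else -1
        out.append((round(cx/4,1),round(cy/4,1),round(A),round(x,1),round(y,1),round(a,1),round(b,1),round((ang+90)%180-90,1),hue))
    return out
E
python3 - <<'E'
from meas import *
for n in('top','side'):
    p=cv2.imread(f'pics/{n}0.png')
    for o in carts(n,p):print(n,o)
p=cv2.imread('pics/top0.png')
q=cv2.resize(p,None,fx=4,fy=4,interpolation=cv2.INTER_CUBIC)
f=lambda u:((u[0]+.5)/4-.5,(u[1]+.5)/4-.5)
# case outer blue outline
b=mask(q,(100,120,60),(118,255,255)); b[:, :1350]=0; b[:440]=0;b[:,1980:]=0
for c in cv2.findContours(cv2.morphologyEx(b,cv2.MORPH_CLOSE,np.ones((3,3))),cv2.RETR_EXTERNAL,cv2.CHAIN_APPROX_NONE)[0]:
    if cv2.contourArea(c)<3000:continue
    for z in(.034,.015):
        P=np.array([ray('top',f(u),z)[:2] for u in cv2.convexHull(c)[:,0,:]])*1000
        print('blue',z,cv2.minAreaRect(P.astype(np.float32)))
# orange cutout floors
o=mask(q,(15,120,150),(32,255,255)); 
for c in cv2.findContours(o,cv2.RETR_EXTERNAL,cv2.CHAIN_APPROX_NONE)[0]:
    if cv2.contourArea(c)<800:continue
    P=np.array([ray('top',f(u),.010)[:2] for u in cv2.convexHull(c)[:,0,:]])*1000
    print('or',[round(v/4) for v in cv2.boundingRect(c)],cv2.minAreaRect(P.astype(np.float32)))
E
```

```text
top (320.2, 424.5, 184, 113.9, 4.1, 92.7, 20.5, -84.9, -1)
top (467.9, 327.8, 271, 311.6, -321.4, 37.9, 35.6, -48.8, -1)
top (451.5, 310.0, 211, 351.0, -287.1, 57.9, 32.9, 40.5, -1)
top (307.6, 279.0, 352, 425.8, 24.3, 49.7, 35.3, -13.1, 2.0)
top (263.2, 273.5, 353, 440.0, 120.7, 49.4, 35.3, -18.9, 26.0)
top (287.2, 232.0, 495, 529.4, 66.6, 54.9, 54.7, -1.3, -1)
top (179.7, 207.4, 621, 588.8, 301.0, 65.8, 61.2, 21.0, -1)
top (254.1, 177.8, 343, 650.7, 137.1, 49.7, 35.4, 20.0, 31.0)
top (303.9, 176.6, 342, 650.9, 27.6, 49.5, 35.6, 21.3, 62.0)
top (551.0, 141.4, 698, 717.5, -522.7, 121.2, 61.3, -0.0, -1)
side (593.6, 463.9, 270, -90.5, -25.0, 56.0, 20.6, -63.6, -1)
side (575.2, 422.2, 256, -40.2, -68.0, 96.3, 12.2, 18.4, -1)
side (298.0, 321.7, 387, 438.0, 118.6, 51.6, 36.5, -18.4, 20.0)
side (336.7, 297.1, 346, 423.9, 22.2, 51.5, 36.7, -12.9, 2.0)
side (286.4, 292.8, 469, 506.7, 86.4, 58.1, 55.6, -43.7, -1)
side (225.4, 268.7, 198, 649.1, 135.0, 50.6, 38.2, 20.0, -1)
side (476.7, 244.0, 205, 297.2, -306.5, 41.8, 36.8, -48.9, -1)
side (454.1, 243.5, 308, 335.2, -271.6, 61.3, 38.6, 41.0
[... 1231 characters left out ...]
70703125, -214.66049194335938), (37.70166015625, 53.967159271240234), 77.24732971191406)
or [370, 216, 24, 24] ((535.612060546875, -145.380615234375), (55.44672775268555, 51.665794372558594), 73.79985046386719)
or [438, 211, 19, 25] ((542.9428100585938, -296.2729797363281), (36.43254852294922, 52.38348388671875), 77.33152770996094)
or [410, 205, 20, 25] ((557.6710815429688, -233.3435821533203), (37.85858917236328, 52.50605392456055), 76.66033172607422)
or [249, 173, 10, 9] ((658.6781005859375, 142.36309814453125), (21.485145568847656, 20.161312103271484), 44.17449188232422)
or [293, 126, 32, 32] ((739.14892578125, 15.712356567382812), (72.96380615234375, 73.38795471191406), 77.6817855834961)
```

```bash
python3 - <<'E'
from meas import *
for n,bx in(('top',((185,272,232,310),(143,175,200,232),(272,120,330,165))),('side',((242,352,285,400),(138,290,205,350),None))):
    p=cv2.imread(f'pics/{n}0.png')
    for i,b in enumerate(bx):
        if b is None: continue
        c=p[b[1]:b[3],b[0]:b[2]];g=cv2.resize(c,None,fx=12,fy=12,interpolation=cv2.INTER_CUBIC)
        cv2.imwrite(f'pics/z_{n}{i}.png',cv2.resize(g,None,fx=.85,fy=.85) )
E
python3 - <<'E'
import cv2
a=[cv2.resize(cv2.imread(f'pics/z_{n}.png'),(400,300)) for n in('top0','top1','side0','side1')]
import numpy as np
cv2.imwrite('pics/zz.png',np.vstack([np.hstack(a[:2]),np.hstack(a[2:])]))
E
```

```text
(no output)
```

View pics/zz.png

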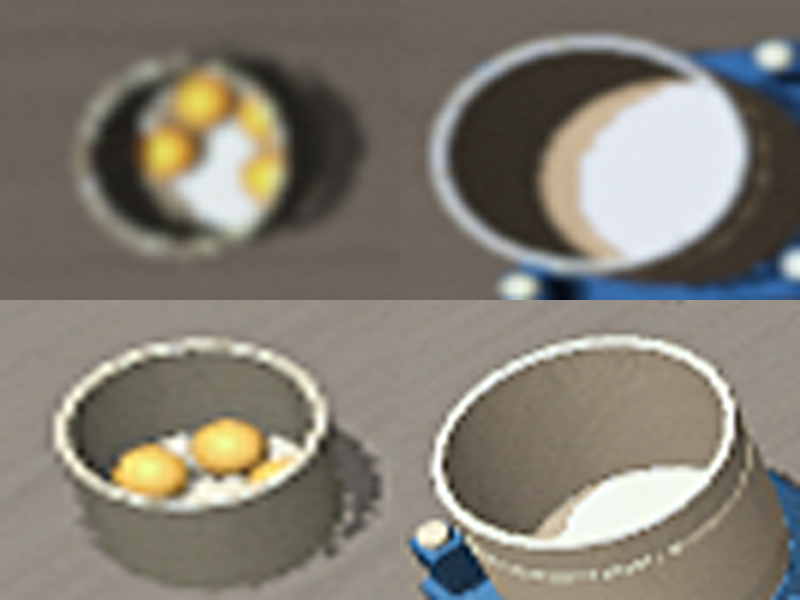

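```bash
python3 - <<'E'
from meas import *
print('cup',ray('top',(206.4,291.1),.056),ray('side',(262.1,371.7),.056))
print('tin',ray('top',(169.6,203.8),.102),ray('side',(168.5,318),.102))
K,R,t=cal('top')
from scipy.spatial.transform import Rotation as Ro
q0=np.array(env.get_state()['qpos'])
def quat(M):x,y,z,w=Ro.from_matrix(M).as_quat();return np.array([w,x,y,z])
print(quat(np.eye(3)))
# tool z direction: elevation e from vertical-down, azimuth az ; jaw axis horizontal perpendicular
def tool(e,az):
    h=np.array([np.cos(az),np.sin(az),0]);z=-np.cos(e)*np.array([0,0,1])+np.sin(e)*h
    y=np.array([-np.sin(az),np.cos(az),0]);x=np.cross(y,z);return np.column_stack([x,y,z])
for nm,p in(('cup',(.402,.246,.036)),('tin',(.605,.312,.19))):
  for azd in range(-180,180,30):
    r=[]
    for e in range(-120,121,15):
        M=tool(np.radians(e),np.radians(azd));ok=False
        for s in(1,-1):
            M2=M@np.diag([s,s,1]);tcp=np.array(p)-.054*M2[:,2]
            j=kin.inverse_kinematics(tcp,quat(M2))
            if j is not None: ok=True
        r.append('x' if ok else '.')
    print(nm,azd,''.join(r))
E
```

```text
cup [0.40441722 0.24125851 0.056     ] [0.40130513 0.24085052 0.056     ]
tin [0.58849054 0.30416365 0.102     ] [0.58611104 0.30323298 0.102     ]
[1. 0. 0. 0.]
cup -180 xxx....xxxxxxx...
cup -150 xx.....xxxxxxx...
cup -120 xx.....xxxxxxx...
cup -90 xxxxxxxxxxxxxxxxx
cup -60 xxxxxxxxxxxxxxxxx
cup -30 xxxxxxxxxxxxxxxxx
cup 0 ...xxxxxxx....xxx
cup 30 ...xxxxxxx.....xx
cup 60 ...xxxxxxx.....xx
cup 90 xxxxxxxxxxxxxxxxx
cup 120 xxxxxxxxxxxxxxxxx
cup 150 xxxxxxxxxxxxxxxxx
tin -180 xxxxxxxxxxxx.....
tin -150 xxxxxxxxxxx......
tin -120 xxxxxxxxxxxx.....
tin -90 xxxxxxxxxxxxxxxxx
tin -60 xxxxxxxxxxxxxxxxx
tin -30 ..xxxxxxxxxxxxxxx
tin 0 .....xxxxxxxxxxxx
tin 30 ......xxxxxxxxxxx
tin 60 .....xxxxxxxxxxxx
tin 90 xxxxxxxxxxxxxxxxx
tin 120 xxxxxxxxxxxxxxxxx
tin 150 xxxxxxxxxxxxxxx..
```

```bash
cat >> h.py <<'E'
from scipy.spatial.transform import Rotation as Ro
def quat(M):
    x,y,z,w=Ro.from_matrix(M).as_quat();return np.array([w,x,y,z])
def tool(e,az,roll=0):
    "e deg from straight down, tool z leaning towards azimuth az; roll about tool z"
    e,a=np.radians(e),np.radians(az)
    h=np.array([np.cos(a),np.sin(a),0]);z=-np.cos(e)*np.array([0,0,1])+np.sin(e)*h
    y=np.array([-np.sin(a),np.cos(a),0]);x=np.cross(y,z);return np.column_stack([x,y,z])@Ro.from_euler('z',roll,degrees=True).as_matrix()
E
python3 - <<'E'
from h import *
np.set_printoptions(precision=2,suppress=True)
cup=np.array([.4029,.241,.036]);tin=np.array([.5873,.3037])
for az in(-120,-105,-90,-75,-60,-45,-30,75,90,105,120):
  for s in(0,180):
    M=tool(60,az,s);j=kin.inverse_kinematics(cup-.054*M[:,2],quat(M))
    print('G',az,s,None if j is None else np.array(j))
    for paz in(az-30,az,az+30):
      for ph in(-130,130):
        M=tool(85,paz,s+ph);j2=kin.inverse_kinematics(np.array([*tin,.19])-.054*M[:,2],quat(M))
        if j2 is not None and j is not None and np.abs(np.array(j2)-j)[:6].max()<1.6: print('   P',paz,ph,np.array(j2))
E
```

```text
G -120 0 [-0.43  1.08 -0.59  1.54  0.51  1.79 -1.79]
   P -90 -130 [-1.19  1.22  0.64  1.2   0.48  1.87  1.58]
G -120 180 [-0.31  1.15 -0.79  1.53  0.61  1.88  1.23]
   P -90 -130 [-1.19  1.22  0.64  1.2   0.48  1.87 -1.56]
   P -90 130 [-1.19  1.22  0.64  1.2   0.48  1.87  0.18]
G -105 0 [-0.36  1.15 -0.84  1.61  0.77  1.91 -1.83]
   P -75 -130 [-1.08  1.05  0.23  1.38  0.85  1.83  1.37]
G -105 180 [-0.39  1.13 -0.79  1.61  0.75  1.88  1.34]
   P -75 -130 [-1.08  1.05  0.23  1.38  0.85  1.83 -1.78]
   P -75 130 [-1.08  1.05  0.23  1.38  0.85  1.83 -0.03]
G -90 0 [-0.45  1.1  -0.79  1.71  0.88  1.86 -1.71]
   P -90 -130 [-1.19  1.22  0.64  1.2   0.48  1.87  1.58]
   P -60 -130 [-0.89  0.96 -0.18  1.57  1.21  1.88  1.21]
G -90 180 [-0.45  1.1  -0.79  1.71  0.88  1.86  1.43]
   P -90 -130 [-1.19  1.22  0.64  1.2   0.48  1.87 -1.56]
   P -90 130 [-1.19  1.22  0.64  1.2   0.48  1.87  0.18]
   P -60 -130 [-0.89  0.96 -0.18  1.57  1.21  1.88 -1.93]
   P -60 130 [-0.89  0.96 -0.18  1.57  1.21  1.88 -0.18]
G -75 0 [-0.51  1.07 -0.79  1.83  1.02  1.81 -1.64]
   P -75 -130 [-1.08  1.05  0.23  
[... 3761 characters left out ...]
1.25  0.93  0.16]
   P 90 130 [ 0.62  1.14 -1.01  1.86 -1.    0.74  1.75]
   P 120 -130 [ 0.27  1.08 -0.66  1.47 -0.8   1.41 -0.17]
   P 120 130 [ 0.37  1.17 -0.86  1.46 -0.63  1.33  1.45]
   P 150 -130 [ 0.06  1.24 -0.68  1.06 -0.53  1.9  -0.3 ]
   P 150 130 [ 0.23  1.44 -1.2   1.04 -0.15  1.84  1.15]
G 120 180 [ 0.5   1.04 -0.82  1.98 -0.38  0.8   0.69]
   P 90 -130 [ 0.71  1.27 -1.19  1.86 -0.72  0.61  2.93]
   P 90 130 [ 0.48  1.   -0.79  1.87 -1.23  0.92 -1.25]
   P 120 -130 [ 0.51  1.36 -1.2   1.45 -0.29  1.23  2.59]
   P 120 130 [ 0.05  1.   -0.29  1.49 -1.05  1.59 -1.4 ]
   P 150 -130 [ 0.23  1.44 -1.2   1.04 -0.15  1.84  2.55]
   P 150 130 [ 0.11  1.27 -0.79  1.05 -0.45  1.88 -1.76]
```

```bash
cat >> h.py <<'E'
def reach(p,M,off=0.,L=.054):
    "grasp point p, tool matrix M, retreat off along -tool z"
    env.reach(np.asarray(p)-(L+off)*M[:,2],quat(M))
def line(p,M,off=0.,v=.15,L=.054,rot=False,sf=None):
    return env.movel(np.asarray(p)-(L+off)*M[:,2],velocity=v,rot=quat(M) if rot else None,stop_force=sf)
def st(tag=''):
    s=env.get_state();print(tag,'t',round(s['time'],2),'tcp',s['tcp_pos'].round(4),'F',s['force'].round(1),'op',round(s['opening'],4),'q',s['qpos'].round(2));return s
def snap(tag):
    for n in('top','side'):cv2.imwrite(f'pics/{tag}_{n}.png',camera(n)[0])
E
python3 - <<'E'
from h import *
cup=np.array([.4029,.241,.036]);M=tool(60,-60,180)
q=env.get_state()['qpos'].copy();q[0]=-.56
env.goto_joints(q);st('swing')
reach(cup,M,.14);st('pre')
snap('pre')
E
```

```text
swing t 3.76 tcp [0.6074 0.2936 0.3031] F [0.3 0.3 0.6] op 0.0853 q [-0.56  0.48  0.02  1.56 -0.01  1.11 -0.08]
pre t 5.26 tcp [0.3198 0.3862 0.1332] F [ 0.5  0.1 -0.7] op 0.085 q [-0.76  0.94 -0.79  1.81  0.97  1.85  1.61]
```

```bash
python3 -c "
import cv2,numpy as np
cv2.imwrite('pics/m.png',np.hstack([cv2.resize(cv2.imread(f'pics/pre_{n}.png')[100:420,60:460],(400,320)) for n in('top','side')]))"
```

```text
(no output)
```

View pics/m.png

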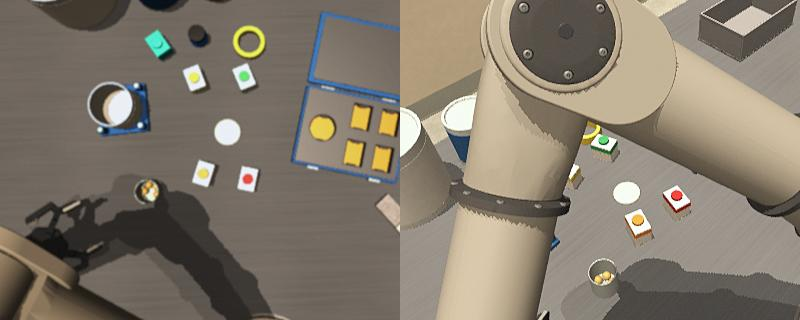

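The fingers at about (70,210) and (92,245) in this composite line up with the cup at (147,190), and nothing has moved. Approaching.

```bash
python3 - <<'E'
from h import *
cup=np.array([.4029,.241,.036]);M=tool(60,-60,180)
print(line(cup,M,0,.12,sf=15));st('at')
env.grip(.04,50);st('grip')
p=cup+[0,0,.15]
line(p,M,0,.12);st('up')
E
```

```text
False
at t 6.67 tcp [0.3792 0.2824 0.0632] F [-0.4  0.1  0.3] op 0.0852 q [-0.62  0.99 -0.71  1.97  1.13  1.7   1.57]
grip t 7.09 tcp [0.3793 0.282  0.0634] F [-0.5  2.4  4.2] op 0.0511 q [-0.62  0.99 -0.71  1.97  1.13  1.7   1.57]
up t 8.49 tcp [0.3794 0.2812 0.2123] F [ 0.4  0.7 -2.4] op 0.051 q [-0.55  0.72 -0.81  1.98  1.01  1.8   1.77]
```

```bash
cat > pour.py <<'E'
from h import *
Mg=tool(60,-60,180);at=Mg.T@np.array([0,0,1.])
tin=np.array([.5873,.3037])
def pose(e,az,roll,zl=.145,back=.018):
    M=tool(e,az,180+roll);A=M@at;tilt=np.degrees(np.arccos(A[2]))
    d=-(np.array([0,0,1])-A[2]*A);d/=np.linalg.norm(d)
    h=A[:2]/np.linalg.norm(A[:2])
    lip=np.array([*(tin-back*h),zl]);g=lip-.02*A-.026*d
    return M,g,tilt,h
E
python3 - <<'E'
from pour import *
np.set_printoptions(precision=3,suppress=True)
for s in(1,-1):
  for e,r in((60,40),(70,70),(80,100),(85,130),(85,145)):
    M,g,t,h=pose(e,-60,s*r);j=kin.inverse_kinematics(g-.054*M[:,2],quat(M))
    print(s*r,'tilt',round(t),'h',h,'g',g,'body low',(g-.054*M[:,2])[2]-.0425*abs(M[2,0])-.038*abs(M[2,1]),None if j is None else np.array(j))
E
```

```text
40 tilt 34 h [-0.942 -0.337] g [0.635 0.321 0.143] body low 0.12087191333147616 [-0.561  0.948 -0.58   1.47   1.26   1.753  1.462]
70 tilt 63 h [-0.995 -0.098] g [0.635 0.308 0.159] body low 0.13049541371484644 [-0.657  0.957 -0.446  1.483  1.279  1.813  0.923]
100 tilt 94 h [-1.     0.023] g [0.624 0.303 0.172] body low 0.13743155730458628 [-0.737  0.987 -0.351  1.501  1.306  1.897  0.368]
130 tilt 121 h [-0.986  0.165] g [0.609 0.3   0.178] body low 0.12606195544920212 [-0.827  0.99  -0.234  1.531  1.266  1.896 -0.178]
145 tilt 132 h [-0.949  0.316] g [0.602 0.299 0.178] body low 0.12603567434115148 [-1.495  1.206  0.844  1.6    0.592  1.264 -0.079]
-40 tilt 34 h [0.763 0.647] g [0.549 0.271 0.143] body low 0.12087191333147616 [-0.439  0.912 -0.786  1.719  1.266  1.834  2.661]
-70 tilt 63 h [0.583 0.813] g [0.56  0.265 0.159] body low 0.1304954137148464 [-1.703  1.366  1.252  1.782 -0.047  0.959 -2.111]
-100 tilt 94 h [0.48  0.877] g [0.57  0.272 0.172] body low 0.13743155730458625 [-1.7    1.453  1.25   1.731  0.067  1.02  -1.682]
-130 tilt 121 h [0.35  0.937] g [0.58  0.283 0.178] body low 0.12606195544920212 [-1.686  1.499  1.249  1.682  0.12   1.068 -1.198]
-145 tilt 132 h [0.201 0.98 ] g [0.584 0.288 0.178] body low 0.12603567434115143 [-1.677  1.499  1.249  1.663  0.122  1.079 -0.935]
```

```bash
python3 - <<'E'
from pour import *
for e,r,z,v in((60,40,.195,.15),(70,70,.18,.12),(80,95,.155,.08),(85,112,.147,.05),(85,130,.145,.03)):
    M,g,t,h=pose(e,-60,r,z);line(g,M,0,v,rot=True);st(f'{r}')
env.dwell(.7);snap('pour')
E
python3 -c "
import cv2,numpy as np
cv2.imwrite('pics/m.png',np.hstack([cv2.resize(cv2.imread(f'pics/pour_{n}.png')[120:420,60:360],(400,400)) for n in('top','side')]))"
```

```text
40 t 10.28 tcp [0.6112 0.3614 0.2202] F [-0.7 -0.1 -2.4] op 0.0512 q [-0.55  0.88 -0.59  1.46  1.24  1.78  1.52]
70 t 10.97 tcp [0.6091 0.3525 0.2129] F [ 0.5 -0.5 -1.3] op 0.0511 q [-0.64  0.91 -0.47  1.48  1.28  1.84  0.96]
95 t 11.59 tcp [0.5993 0.3498 0.1906] F [-0.2  1.  -1.3] op 0.0511 q [-0.76  0.97 -0.32  1.5   1.29  1.88  0.48]
112 t 12.05 tcp [0.5907 0.3487 0.183 ] F [ 0.1  0.2 -1.4] op 0.0508 q [-0.83  1.   -0.22  1.51  1.27  1.89  0.16]
130 t 12.52 tcp [0.5826 0.3466 0.1831] F [ 0.5  0.1 -0.3] op 0.0513 q [-0.84  0.99 -0.21  1.53  1.25  1.88 -0.17]
```

View pics/m.png

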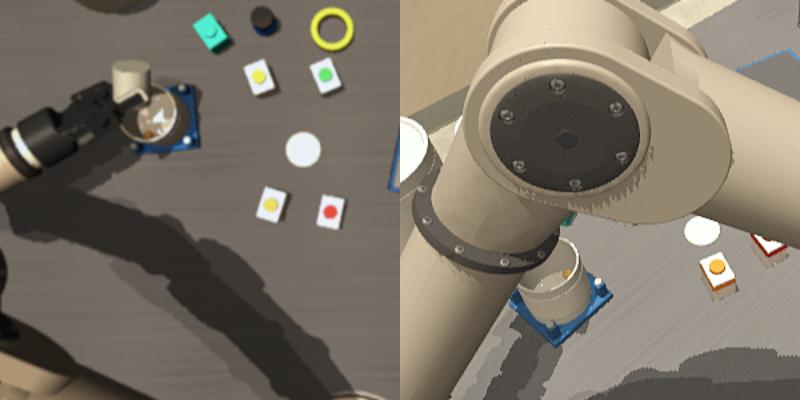

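A brass ball shows inside the tin at (567,272), and the cup is inverted with its mouth over it. I'll reverse out, set the cup back on the bench and check the tin.

```bash
python3 - <<'E'
from pour import *
for e,r,z,v in((85,112,.165,.08),(80,95,.18,.1),(70,70,.2,.12),(60,40,.21,.15)):
    M,g,t,h=pose(e,-60,r,z);line(g,M,0,v,rot=True)
cup=np.array([.4029,.241,.036])
line(cup+[0,0,.15],Mg,0,.15,rot=True);line(cup+[0,0,.012],Mg,0,.15)
print(line(cup+[0,0,-.003],Mg,0,.03,sf=5));s=st('down')
env.grip(.085);env.movel(s['tcp_pos']-.14*Mg[:,2],velocity=.15);st('out')
q=env.get_state()['qpos'].copy();q[0]-=.5;q[1]-=.2;env.goto_joints(q)
snap('rel');st()
E
python3 -c "
import cv2,numpy as np
cv2.imwrite('pics/m.png',np.hstack([cv2.resize(cv2.imread(f'pics/rel_{n}.png')[140:400,120:380],(400,400),interpolation=2) for n in('top','side')]))"
```

```text
True
down t 18.85 tcp [0.3798 0.2816 0.0633] F [-0.5  1.4  4.3] op 0.051 q [-0.72  0.94 -0.57  1.97  1.07  1.59  1.61]
out t 20.38 tcp [0.3197 0.3856 0.1329] F [ 0.5 -0.3 -0.1] op 0.085 q [-0.85  0.88 -0.65  1.82  0.91  1.76  1.67]
 t 21.52 tcp [0.1027 0.5111 0.2346] F [-0.   0.5 -0.3] op 0.0851 q [-1.35  0.68 -0.64  1.82  0.91  1.76  1.67]
```

View pics/m.png

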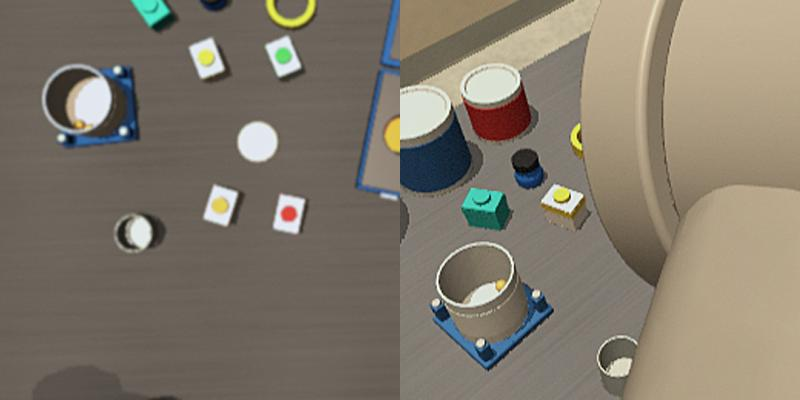

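The cup is empty and upright at about (135,233), and the bench around the tin is clear. One ball is visible in the tin; the tin wall hides the rest of its floor. Next I'll grasp the cup from above.

```bash
cat >> h.py <<'E'
CY=-13.16
Cc=np.array([.51966,-.20732])
def incase(x,y):
    a=np.radians(CY);return Cc+np.array([np.cos(a)*x-np.sin(a)*y,np.sin(a)*x+np.cos(a)*y])
E
python3 - <<'E'
from h import *
M=tool(0,CY);M2=tool(0,CY,180)
np.set_printoptions(precision=2,suppress=True)
for m in(M,M2):
    for p in((.4032,.2411,.1),(.5347,-.143,.11)):print(kin.inverse_kinematics(np.array(p),quat(m)))
q=env.get_state()['qpos'];print(q)
E
```

```text
[-0.44  0.48 -0.28  2.17  0.26  0.52  0.43]
[ 0.4   0.56 -0.31  1.97  0.28  0.65  1.25]
[ 0.24  0.83 -1.19  2.13  1.01  0.94  2.93]
[-0.66  1.05  1.26  2.04 -1.2   1.09 -0.6 ]
[-1.35  0.68 -0.64  1.82  0.91  1.76  1.67]
```

```bash
python3 - <<'E'
from h import *
M=tool(0,CY);c=np.array([.4032,.2411])
env.reach(np.array([*c,.26]),quat(M));st('above')
env.grip(.07)
print(env.movel(np.array([*c,.100]),velocity=.12,stop_force=12));st('at')
env.grip(.04,80);st('grip')
env.movel(np.array([*c,.24]),velocity=.2);st('up')
s=incase(0,.066)
env.reach(np.array([*s,.20]),quat(M));env.dwell(.2);st('over');snap('over')
E
python3 -c "
import cv2,numpy as np
a=cv2.imread('pics/over_top.png');b=cv2.imread('pics/over_side.png')
cv2.imwrite('pics/m.png',np.hstack([cv2.resize(x,(400,300)) for x in (a,b)]))
"
```

```text
above t 22.88 tcp [0.4023 0.2423 0.2596] F [-0.1 -0.2 -0.5] op 0.0852 q [-0.48  0.21 -0.22  2.06  0.06  0.88  0.61]
False
at t 24.66 tcp [0.4035 0.2413 0.1005] F [-0.1 -0.8 -0.5] op 0.0703 q [-0.53  0.47 -0.17  2.18  0.16  0.51  0.52]
grip t 24.98 tcp [0.4035 0.2414 0.1012] F [-2.4 -1.  11.9] op 0.0508 q [-0.53  0.47 -0.17  2.18  0.16  0.51  0.52]
up t 25.83 tcp [0.4027 0.2406 0.2391] F [-0.1 -0.  -0.8] op 0.0505 q [-0.48  0.23 -0.22  2.09  0.07  0.83  0.6 ]
over t 27.54 tcp [ 0.535  -0.1418  0.2001] F [ 0.1  0.5 -0.7] op 0.0506 q [ 0.13  0.4   0.02  1.94 -0.01  0.79  1.5 ]
```

View pics/m.png

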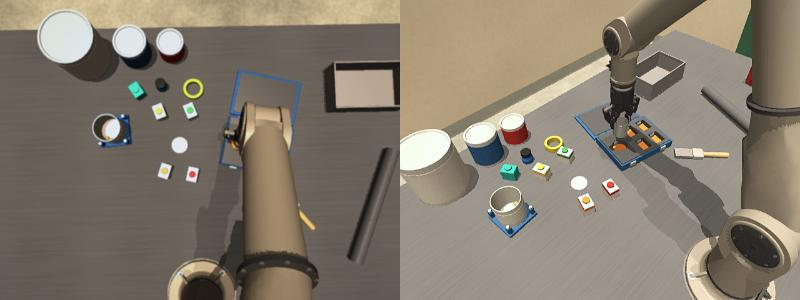

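```bash
python3 - <<'E'
from h import *
for uv in((352,232.5),(351.5,232)):print(ray('side',uv,.034))
print('slot top-based',incase(0,.066))
s=cv2.imread('pics/side0.png')[195:275,305:445];o=cv2.imread('pics/over_side.png')[165:265,290:420]
cv2.imwrite('pics/a.png',cv2.resize(s,(770,440),interpolation=2));cv2.imwrite('pics/b.png',cv2.resize(o,(780,600),interpolation=2))
E
```

```text
[ 0.53022337 -0.14554616  0.034     ]
[ 0.5321644  -0.14594465  0.034     ]
slot top-based [ 0.53468629 -0.14305329]
```

View pics/a.png

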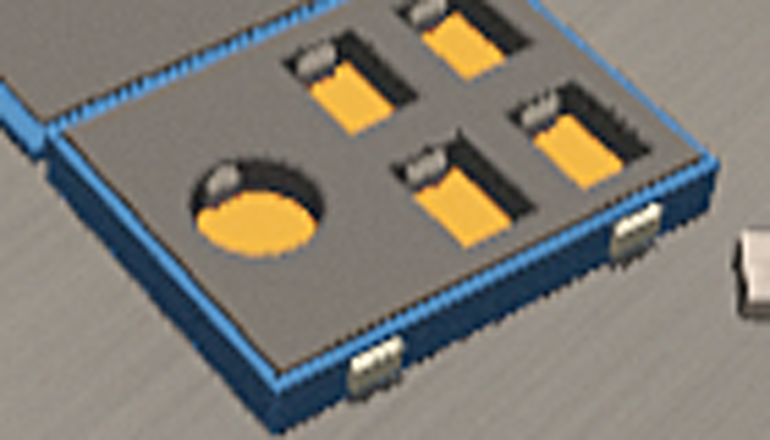

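View pics/b.png

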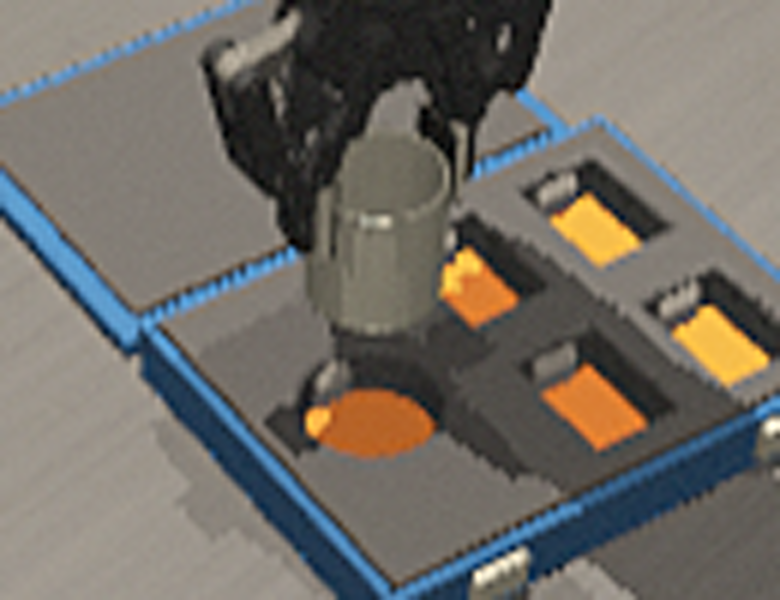

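```bash
python3 - <<'E'
from h import *
th=np.linspace(0,2*np.pi,180)
def circ(c,r,z):return np.array([proj('side',(c[0]+r*np.cos(a),c[1]+r*np.sin(a),z)) for a in th])
b=circ((.535,-.1418),.026,.0989);t=circ((.535,-.1418),.026,.1549)
for n,k in(('bot',b),('top',t)):print(n,k.min(0),k.max(0))
u=np.vstack([b,t]);print('crop coords: x',(u[:,0].min()-290+.5)*6,(u[:,0].max()-290+.5)*6,'bottom y',(b[:,1].max()-165+.5)*6,'top y',(t[:,1].min()-165+.5)*6)
for c in((.5323,-.146),(.5347,-.1431)):
  k=circ(c,.0285,.034);print('slot crop b',(k.min(0)-[290,165]+.5)*6,(k.max(0)-[290,165]+.5)*6)
E
```

```text
bot [338.9216437  204.52677878] [361.99737929 220.49717628]
top [339.41266064 185.82903426] [363.42582084 201.80093819]
crop coords: x 296.52986217558623 443.5549250243806 bottom y 335.9830576964919 top y 127.97420555091509
slot crop b [299.33834871 353.39954204] [444.46537462 457.9235302 ]
slot crop b [289.84758265 354.14633192] [434.98981381 458.72073121]
```

Measured against the held cup, the side camera images about 1.2 px too far right, which confirms the top-camera case pose to about 0.7 mm. Inserting the cup now, with the TCP corrected for its tracking error.

```bash
cat >> h.py <<'E'
Cc=Cc+np.array([-.0002,-.0006])
def settle(p,v=.05,n=3,tol=.0004):
    "movel to p and trim out the steady-state error"
    p=np.asarray(p,float);c=p.copy()
    env.movel(c,velocity=v)
    for _ in range(n):
        env.dwell(.15);e=p-env.get_state()['tcp_pos']
        if np.abs(e).max()<tol:break
        c=c+e;env.movel(c,velocity=.02)
    return c
E
python3 - <<'E'
from h import *
s=incase(0,.066);print(s)
c=settle([*s,.142],v=.1);print(c);a=st('hover')
r=env.movel(np.array([c[0],c[1],.107]),velocity=.025,stop_force=28);st(f'pressed {r}')
env.dwell(.2);st();snap('press')
E
```

```text
[ 0.53448629 -0.14365329]
[ 0.53447479 -0.14367747  0.14192076]
hover t 29.32 tcp [ 0.5345 -0.1436  0.1419] F [-0.4  0.2 -1.5] op 0.0506 q [ 0.13  0.49  0.02  1.98 -0.02  0.67  1.51]
pressed True t 30.48 tcp [ 0.535  -0.1439  0.1113] F [-0.1  0.1  6.7] op 0.0502 q [ 0.14  0.54  0.02  1.99 -0.02  0.61  1.51]
 t 30.68 tcp [ 0.535  -0.1438  0.1113] F [-0.8  1.   6.1] op 0.0504 q [ 0.14  0.54  0.02  1.99 -0.02  0.61  1.51]
```

```bash
python3 - <<'E'
from h import *
env.grip(.07);st()
p=env.get_state()['tcp_pos'];env.movel(p+[0,0,.15],velocity=.2)
q=env.get_state()['qpos'].copy();q[0]+=.6
env.goto_joints(q);st();snap('c1')
E
python3 - <<'E'
import sys;sys.path.insert(0,'.')
import os;os.chdir('.')
from meas import *
for o in carts('top',cv2.imread('pics/c1_top.png')):
    if o[-1]>=0:print(o)
a=cv2.imread('pics/c1_top.png')[190:280,340:460];b=cv2.imread('pics/c1_side.png')[180:270,300:420]
t=cv2.imread('pics/c1_side.png')[280:390,130:250]
cv2.imwrite('pics/m.png',np.vstack([np.hstack([cv2.resize(x,(400,300),interpolation=2) for x in(a,b)]),np.hstack([cv2.resize(t,(400,300),interpolation=2),cv2.resize(cv2.imread('pics/c1_top.png'),(400,300))])]))
E
```

```text
t 31.11 tcp [ 0.5349 -0.1438  0.1108] F [-1.1  0.5  0.7] op 0.0696 q [ 0.14  0.54  0.02  1.99 -0.02  0.61  1.51]
 t 33.25 tcp [ 0.3612 -0.4189  0.2595] F [ 0.4 -0.2 -0.1] op 0.0698 q [ 0.72  0.33  0.03  1.9  -0.01  0.92  1.5 ]
(263.2, 273.5, 359, 440.0, 120.7, 49.8, 35.5, -18.9, 27.0)
(297.6, 264.3, 358, 458.3, 45.4, 50.2, 36.0, -4.0, 2.0)
(254.1, 177.8, 348, 650.6, 137.1, 50.0, 35.6, 20.1, 31.0)
(303.9, 176.6, 347, 650.9, 27.6, 49.9, 36.0, 21.2, 63.0)
```

View pics/m.png

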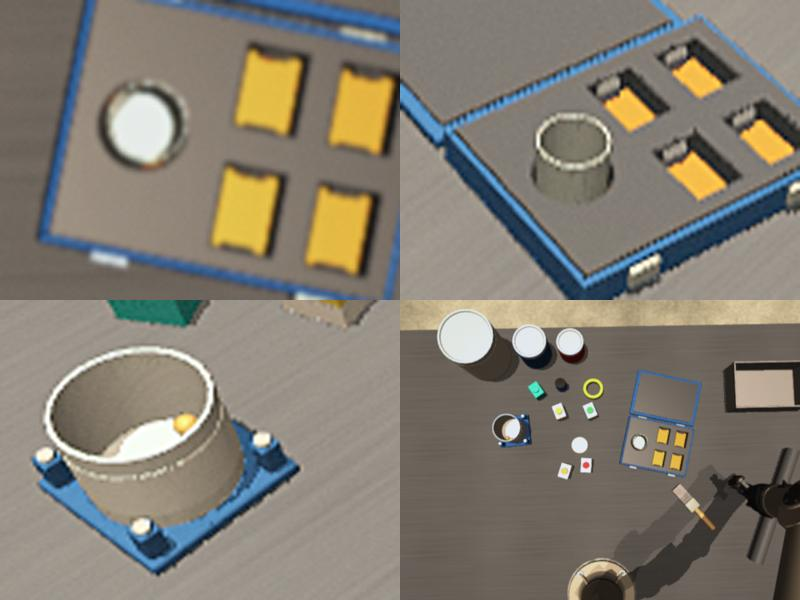

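The cup is seated in the round cutout at top (381,227), flush and upright. The red cartridge has been knocked: it is now at (297.6,264.3), yaw -4°, and the other three are unchanged. I'll do the cartridges one at a time, with a fresh picture before each pick.

```bash
cat > cart.py <<'E'
from meas import *
import sys
HUES={'red':(0,6),'orange':(22,28.5),'yellow':(29,36),'green':(50,75)}
SL={0:(-.041,-.078),1:(.041,-.078),2:(-.041,-.014),3:(.041,-.014)}
def find(col):
    r=[o for o in carts('top') if HUES[col][0]<=o[-1]<=HUES[col][1] and 46<o[5]<54 and 33<o[6]<39]
    print(col,r);assert len(r)==1
    o=r[0];return np.array([o[3],o[4]])/1000+[-.0002,-.0006],o[7]
def go(col,slot):
    c,ang=find(col);M=tool(0,ang)
    env.reach(np.array([*c,.22]),quat(M));env.grip(.052)
    settle([*c,.15],.2,tol=.0007)
    print(env.movel(np.array([*c,.0985]),velocity=.1,stop_force=12))
    env.grip(.025,80);a=st('grip');zg=a['tcp_pos'][2]
    env.movel(a['tcp_pos']+[0,0,.13],velocity=.2)
    s=incase(*SL[slot]);Mc=tool(0,CY)
    env.reach(np.array([*s,.23]),quat(Mc))
    k=settle([*s,zg+.042],.15);st('hover')
    r=env.movel(np.array([k[0],k[1],zg+.006]),velocity=.025,stop_force=28);e=st(f'press {r}')
    print('above floor mm',(e['tcp_pos'][2]-zg-.010)*1000)
    return zg
def leave():
    env.grip(.047);p=env.get_state()['tcp_pos'];env.movel(p+[0,0,.13],velocity=.2);st('left')
E
python3 - <<'E'
from cart import *
go('red',2);snap('r')
E
python3 -c "
import cv2,numpy as np
cv2.imwrite('pics/m.png',cv2.resize(cv2.imread('pics/r_side.png')[150:280,290:460],(785,600),interpolation=2))"
```

```text
red [(297.6, 264.4, 358, 458.1, 45.5, 50.1, 36.2, -4.7, 2.0)]
False
grip t 37.87 tcp [0.4584 0.045  0.0994] F [-1.   0.2  5.8] op 0.0348 q [ 0.07  0.48 -0.36  2.19  0.33  0.52  0.94]
hover t 41.38 tcp [ 0.4763 -0.2122  0.1413] F [ 0.2  0.4 -0.7] op 0.0343 q [ 0.51  0.46 -0.26  2.04  0.19  0.66  1.47]
press True t 42.56 tcp [ 0.4771 -0.2123  0.1095] F [-0.4  0.5  6.5] op 0.0346 q [ 0.5   0.52 -0.24  2.05  0.22  0.6   1.44]
above floor mm 0.04261967145865499
```

View pics/m.png

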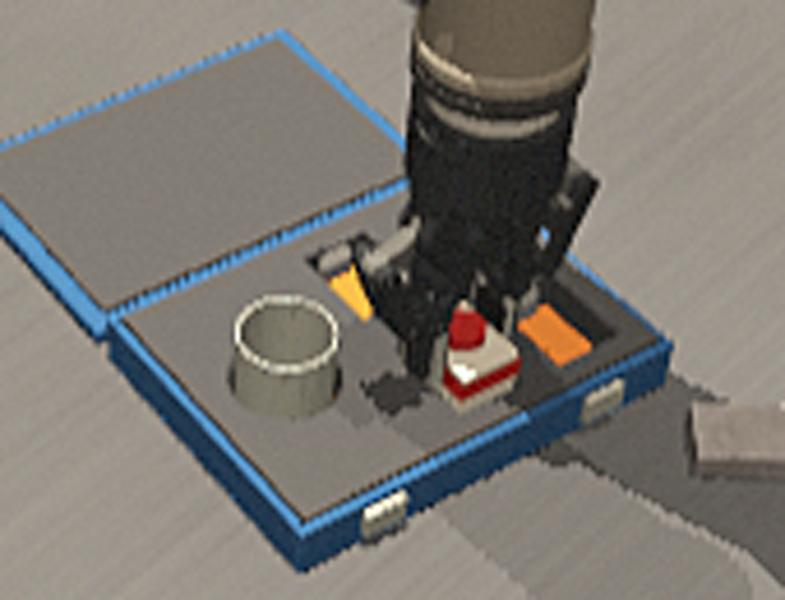

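The red cartridge is down in slot 2, and the cup is unmoved beside it. Next is orange into slot 0.

```bash
python3 - <<'E'
from cart import *
leave()
go('orange',0);leave()
E
```

```text
left t 43.74 tcp [ 0.4763 -0.2121  0.2382] F [0.4 0.6 0.1] op 0.047 q [ 0.55  0.32 -0.3   1.97  0.12  0.87  1.53]
orange [(263.2, 273.5, 358, 440.0, 120.7, 49.7, 35.5, -18.6, 27.0)]
False
grip t 47.69 tcp [0.4403 0.1203 0.0995] F [-0.2  0.   5.7] op 0.0341 q [-0.09  0.48 -0.38  2.2   0.35  0.52  0.51]
hover t 51.66 tcp [ 0.4618 -0.2745  0.1413] F [-0.7  0.2 -1.5] op 0.0342 q [ 0.62  0.48 -0.25  2.    0.18  0.68  1.6 ]
press True t 52.84 tcp [ 0.4626 -0.2747  0.1095] F [-1.  -0.4  6.4] op 0.034 q [ 0.61  0.53 -0.23  2.01  0.21  0.61  1.58]
above floor mm 0.04578031819720864
left t 53.92 tcp [ 0.4619 -0.2744  0.2381] F [ 0.9 -0.3 -1.4] op 0.0472 q [ 0.65  0.34 -0.28  1.94  0.12  0.88  1.65]
```

```bash
python3 - <<'E'
from cart import *
go('yellow',3);leave()
go('green',1);leave()
q=env.get_state()['qpos'].copy();q[0]+=.6
env.goto_joints(q);st();snap('f')
E
python3 -c "
import cv2,numpy as np
a=cv2.imread('pics/f_top.png')[180:290,345:485];b=cv2.imread('pics/f_side.png')[165:285,300:450]
c=[cv2.resize(cv2.imread(f'pics/f_{n}.png'),(400,300)) for n in('top','side')]
cv2.imwrite('pics/m.png',np.vstack([np.hstack([cv2.resize(x,(400,300),interpolation=2) for x in(a,b)]),np.hstack(c)]))"
```

```text
yellow [(254.1, 177.8, 354, 650.7, 137.1, 50.4, 36.0, 20.1, 31.0)]
False
grip t 58.29 tcp [0.6512 0.1368 0.0996] F [-1.2  0.9  3.5] op 0.0344 q [ 0.01  0.73 -0.44  1.69  0.41  0.81  1.3 ]
hover t 62.21 tcp [ 0.5562 -0.2308  0.1415] F [-0.1  0.6 -1.5] op 0.034 q [ 0.53  0.57 -0.32  1.84  0.25  0.77  1.42]
press True t 63.42 tcp [ 0.5569 -0.2309  0.1095] F [-0.9 -0.1  3.7] op 0.0343 q [ 0.52  0.62 -0.31  1.85  0.27  0.71  1.4 ]
above floor mm -0.05754290439110264
left t 64.5 tcp [ 0.5559 -0.2307  0.2379] F [-0.1  0.6 -1. ] op 0.0468 q [ 0.56  0.45 -0.36  1.78  0.19  0.94  1.47]
green [(303.9, 176.5, 350, 651.0, 27.6, 50.1, 36.1, 21.3, 63.0)]
False
grip t 68.26 tcp [0.6515 0.0272 0.0996] F [0.3 0.3 3.9] op 0.0343 q [ 0.19  0.72 -0.46  1.73  0.42  0.79  1.47]
hover t 72.03 tcp [ 0.5416 -0.2931  0.1414] F [ 0.1  0.4 -0.5] op 0.0346 q [ 0.65  0.59 -0.34  1.81  0.27  0.78  1.51]
press True t 73.25 tcp [ 0.5425 -0.2933  0.1095] F [0.7 0.1 4.5] op 0.0342 q [ 0.63  0.64 -0.32  1.82  0.29  0.73  1.49]
above floor mm -0.05091935769015697
left t 74.33 tcp [ 0.5416 -0.293   0.238 ] F [-0.1 -0.4 -1.1] op 0.0469 q [ 0.68  0.48 -0.37  1.75  0.21  0.96  1.56]
 t 75.7 tcp [ 0.2835 -0.5465  0.2379] F [ 1.   0.5 -0.6] op 0.0472 q [ 1.27  0.48 -0.38  1.75  0.21  0.96  1.56]
```

View pics/m.png

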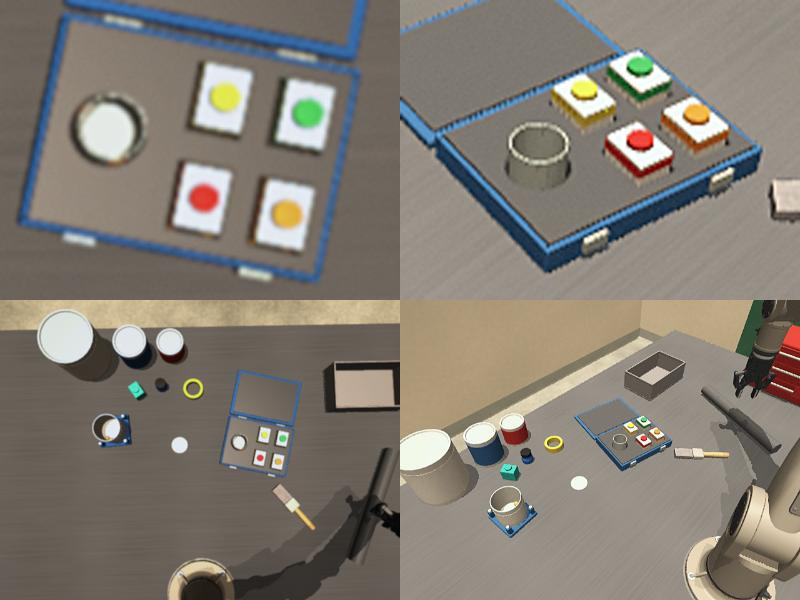

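```bash
python3 - <<'E'
from cart import *
p,d=camera('top');K,R,t=cal('top');print('t',env.get_state()['time'])
vv,uu=np.mgrid[:480,:640];C=np.stack([(uu-K[0,2])/K[0,0]*d,(vv-K[1,2])/K[1,1]*d,d],-1);W=(C-t)@R
def local(c,r=.01):
    m=(np.hypot(W[...,0]-c[0],W[...,1]-c[1])<r)&(d>0);return W[m]
print('foam z',np.median(local(incase(0,0.015),.006)[:,2]))
for s,(x,y) in SL.items():
    zs=np.median(local(incase(x,y),.006)[:,2]);b=[np.median(local(incase(x+dx,y),.003)[:,2]).round(4) for dx in(-.019,.019)]
    print(s,'cap z (exp .064)',zs.round(4),'block top (exp .056)',b)
cc=incase(0,.066);m=(np.hypot(W[...,0]-cc[0],W[...,1]-cc[1])<.03)&(W[...,2]>.045);print('cup rim z',np.percentile(W[m][:,2],[50,90]))
for o in carts('top',p):
    if o[-1]>=0:
        q=[ray('top',o[:2],.056)[:2]-incase(*SL[s])-[.0002,.0006] for s in SL];q=min(q,key=np.linalg.norm);print(o[:2],'off mm',(q*1000).round(1),'yaw',o[7],'hue',o[-1])
for n in('top','side'):
    im=camera(n)[0];o=mask(im,(12,110,110),(30,255,255))
    print(n,[cv2.boundingRect(c) for c in cv2.findContours(o,0,2)[0] if cv2.contourArea(c)>4])
    a=im[170:240,135:215] if n=='top' else im[285:360,130:215];cv2.imwrite(f'pics/t_{n}.png',cv2.resize(a,(400,360),interpolation=2))
cv2.imwrite('pics/m.png',np.hstack([cv2.imread(f'pics/t_{n}.png') for n in('top','side')]))
E
```

```text
t 75.85
foam z 0.034060031329842484
0 cap z (exp .064) 0.0635 block top (exp .056) [np.float64(0.0549), np.float64(0.0569)]
1 cap z (exp .064) 0.0639 block top (exp .056) [np.float64(0.0568), np.float64(0.056)]
2 cap z (exp .064) 0.0641 block top (exp .056) [np.float64(0.0552), np.float64(0.0559)]
3 cap z (exp .064) 0.0645 block top (exp .056) [np.float64(0.0561), np.float64(0.0564)]
cup rim z [0.0645367  0.06802088]
(444.7, 258.6) off mm [ 0.1 -0.7] yaw -13.0 hue 21.0
(415.8, 252.6) off mm [-0.  -0.8] yaw -13.0 hue 2.0
(452.0, 221.7) off mm [ 0.1 -1. ] yaw -13.0 hue 63.0
(423.1, 215.8) off mm [-0.2 -0.7] yaw -13.3 hue 31.0
top [(472, 333, 33, 35), (441, 254, 9, 9), (168, 219, 10, 5), (297, 129, 24, 16)]
side [(182, 322, 7, 7), (486, 247, 40, 5), (231, 224, 30, 21), (411, 221, 5, 5), (416, 218, 7, 5), (234, 218, 23, 13), (398, 211, 12, 14), (406, 207, 10, 8), (357, 201, 24, 15), (364, 200, 10, 5)]
```

View pics/m.png

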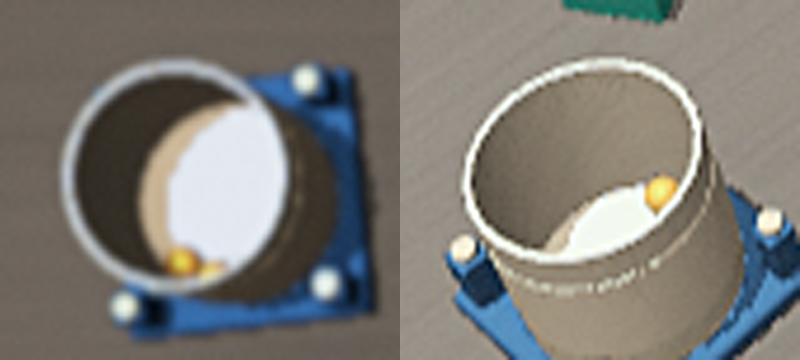

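The tin crops show two balls at (182,262) and (212,268) from above, and a third from the side at (660,193). The fourth must be behind the near wall: the cup is empty, and the only other ball-coloured areas are the brush, the tape and the cartridges. Every seat height and offset is within tolerance, so I'm handing in.

```bash
python3 -c "
from cell import job,env
job.job_done();print(env.get_state()['time'])"
```

```text
the job is handed in; nothing more can be done
the job is handed in; nothing more can be done
```

I poured the balls into the tin, pressed the empty cup into the round cutout, and pressed all four cartridges into rectangular cutouts. I handed the job in at about 76 s of the 200 s allowed; no verdict came back.

- **Balls:** I counted four in the cup at the start. The last pictures show three in the tin. I take the fourth to be there too, hidden behind the tin wall, since the cup is empty and no ball lies on the bench.
- **Cup:** the press stopped within 0.1 mm of the expected floor height. Its rim read 64.5–68 mm against an expected 66 mm, which is within the depth noise.
- **Cartridges:** red is in slot 2, orange in slot 0, yellow in slot 3 and green in slot 1. Each sits within about 1 mm of its slot centre and 0.5 mm of its seated height. Red was knocked aside partway through, so I measured it again before picking it up.
- **Other objects:** the lid, tape, pot, brush and turquoise block look undisturbed in the last pictures.
- **Disagreement between checks:** the two cameras differed by about 2–3 mm. Comparing the side view with the held cup showed the top camera was nearly right, so I used the top camera with a small correction.

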